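# Hold the test tweezers across a pair of board pads

## Robot

A 7-joint arm with a two-finger parallel gripper is mounted at the origin on a cart in front of the work surface, level with it; the furniture and walls round the work are solid. World frame = base frame: x ahead of the robot, y to its left, z up, the work surface at z = 0. Lengths are in m, angles in rad, forces in N, time in s.
With the tool pointing down it reaches from about 0.4 to 0.9 m from the base axis. Payload 5.5 kg.
Tool frame: the origin (TCP) lies midway between the tips of the shut fingers; the grasp point (between the pads) lies r.pinch_z behind it (r.pinch_z is the distance from the TCP to the grasp point, in m); z points along the fingers, y is the line along which they close (so a half turn about z gives the same grasp; the last joint's range is limited). The gripper opens to 85 mm and grips with 20 to 120 N. Pads are 22 mm wide; open, the fingers measure 114 mm over their backs; the gripper's body (76 mm by 85 mm) begins 54 mm behind the grasp point. The pads swing forward as they close: fully open they stand 13 mm farther back than shut.
Start: joints at [1.566, 0.501, -0.427, 1.55, 0.221, 1.138, -0.21], TCP at [0.172, -0.627, 0.231] pointing down, gripper open.
Joint ranges: [-2.88, 2.88], [-0.31, 2.03], [-1.54, 1.56], [0.2, 2.42], [-1.41, 4.55], [0.19, 2.02], [-2.57, 2.57]. Speed limits (rad/s): [2.57, 2.57, 3.14, 3.14, 3.14, 3.14, 3.14].

## Interface

Orientations are given as a 3x3 rotation matrix whose columns are the frame's x, y, z axes.
In Python, from workcell import readout, optics, r, finder gives the robot as it stands.
- The arm moves only by the tool send_rows, never from a script. Its argument "plan" is a list of rows, each a list of 3 entries, a list of its own where there are three numbers: the shift along the tool's x, y, z as a fraction of full scale, then the turn, a rotation vector about the tool's x, y, z as a fraction of full scale, then the closure, from -1 (fully open) to 1 (shut). In form: [[[dx, dy, dz], [ax, ay, az], claw], ...]. A call has 1 to 20 rows; each row shifts and turns the commanded pose from where the row before left it, along the tool's axes as they then stand; what a row does not reach is not made up. Full scale, the value 1, is 25 mm for a shift and pi/4 rad for a turn. A row lasts 1/12 s, in which the tool goes at most 41.7 mm and 7.16 degrees, less where a joint would pass 70% of its speed; a pose out of reach is approached as far as the arm can. A call with a number of a shift or a turn outside -1 to 1 is refused whole. A call with a gripper value outside its range is refused whole. The fingers move at their own pace and stop on an object; "newtons" is the grip in N (left out, the last holds). Time passes only in rows, so rows that do not move let the fingers close. It gives the time, the measured TCP pose, the force, the opening and the grip force at its end, in the units of the state.
- readout.sense(): the state, without advancing time (a new reading comes with each control period).
- optics.snapshot(name): name is "side" or "top"; returns the picture (420x560x3 uint8, red, green, blue); there is no depth.
- optics.camera_params(name): a dict with "K" (3x3 intrinsics, pixels), "rvec" (rotation vector, rad) and "tvec" (3), from world to camera coordinates, as OpenCV has them. Camera axes: x right, y down, z forward; pixel columns grow to the right and rows downward; lengths in m; the calibration is good to about 2 mm. A picture is of the moment at which its call begins. camera_params takes no time and is no camera call.
- r.sign_off(): hands the job in; it is judged then, once.
Trained networks look in the newest picture that a camera, given by its name, has taken for a name from the list of things; names that differ only in an ending like _2 or _b are one class to them, and where a whole thing is asked for, a point or a joint stands for the part that bears it (a point fixed in the world has none). Each returns a list of dicts, best first, with "p" (0 to 1); they miss things now and then, are a little off and sometimes report something else, mostly with a low value. They report only what shows in the picture. A call takes as long as a camera call. They do not tell look-alikes from the thing itself.
- finder.recognise(label, camera): "pixel" ([row, column] in pixels, amid what is visible of it).
The state is a dict: "t": time; "joint_pos": joint angles; "qvel": joint speeds; "tau": joint torques, N m; "position": TCP position; "ee_rot": TCP orientation; "force": force on the tool from outside, world axes, zero at the start; "ft_torque": the same for the moment, N m; "finger_gap": finger opening in m; "grasp_force": force on a finger pad.
Only numpy, scipy, OpenCV 4.12 (cv2) and the standard library are available. Lean on these libraries where they do the work, as an engineer would, in place of code of your own. Each camera call takes 0.05 s, during which the arm holds its last target. There are 200 camera calls.

## Task

Lift the component-testing tweezers off their charging cradle and carry the tips over the two large round gold pads in the white printed frame on the green board. With the tips still clear of the board, squeeze the sprung arms until the tip gap matches the spacing of the pad centres, then lower the tips gently, one onto the middle of each pad. Finish while still holding the tweezers there, gap steady and both tips touching, so that the reading can be taken; do not press hard on the board or disturb the things lying about.

Things in the scene. Friction and masses are not known exactly. Their poses are not given: they have to be found in the camera images.
- tweezers: Component-testing tweezers: white housing 76 x 30 x 18 mm with a display on top, two sprung steel arms and between them a grey nose 14 mm wide, 16 mm tall, ending 68 mm ahead. Origin: middle of the housing's underside; x along the tool to the tips, y to the left arm, z up. Arms 11 mm tall, centre line 9 mm above the underside; 0.06 to 0.1 kg, balanced 5 to 15 mm behind the rests.
- left_rest (a point): Middle of the outer face of the left arm's black ribbed finger rest (24 mm long, 18 mm tall), on the arms' centre line, 50 mm ahead of the tweezers' origin: squeeze here and on right_rest. Width over both rests 47 mm free, 36 mm at a tip gap of 18 mm, when their faces are parallel. Spring force on each about 8 N free, 12 N at an 18 mm gap, 15 N shut.
- right_rest (a point): The same on the right (-y) arm. From the rests the gold tips slope forward and down: the touching points lie 68 mm ahead of the rests and 26 mm below the arms' centre line.
- left_tip: Gold-plated point of the left (+y) tweezer arm, a 3.4 mm thick round tip; origin at its lowest point, the one that touches. Tip gap = distance between the origins of left_tip and right_tip: 38 mm when free.
- right_tip: The same for the right (-y) arm.
- left_arm (a joint): Left arm's spring hinge, 36 mm behind the housing's middle and 154 mm behind the tip; 0 = free (open), grows as it is squeezed, 0.112 rad = shut; each 0.01 rad closes the tip gap by 1.5 mm, so with both arms at 0.065 the gap is 18 mm.
- right_arm (a joint): The same for the right arm; a centred squeeze moves both alike.
- cradle: Fixed charging cradle, grey on a black foot 96 x 58 mm, 45 mm high at the back. Origin under its middle on the bench, x towards the open front. The tweezers' housing rests level in its pocket (floor 30 mm above the bench, walls 11 mm above the floor, 1.5 mm play each side); a 15 mm wide tongue carries its nose; arms and tips overhang free. Lift straight up.
- board: Green circuit board, 80 x 110 x 2 mm, clamped level by its short ends between blue jaws of a fixed holder on a 76 x 166 mm steel base. Origin on the bench under the board's middle; x points away from the edge with the gold pads, which is the near edge; board top 36 mm above the bench. Jaws rise 5 mm, parts on the far half of the board up to 12 mm above its top; the near half is bare.
- left_pad (a point): Centre of the left one (+y of the board) of the two large gold pads, 9 mm in diameter, on the board's top, 26 mm to the near side (-x) of the board's middle, 14 mm from the near edge; the pad centres are 18 mm apart and a white frame 17 x 38 mm is printed round them.
- right_pad (a point): Centre of the right (-y) one of the two pads.
- solder_spool: Bystander: spool of solder, 69 mm wide, 42 mm high. Leave alone.
- battery_9v: Bystander: upright block battery, 18 x 27 x 48 mm. Leave alone.
- screwdriver_blue_b: Bystander: small blue screwdriver, 150 mm long. Leave alone.
- multimeter_b: Bystander: yellow multimeter, 145 x 72 x 49 mm. Leave alone.
Not all that is in view belongs to the job. What is shaped like the cradle but purple is not meant.

How it is judged:
By the outcome, as a careful person would: the job done as asked, in the order asked, and still so for the second after the job is handed in, while the arm keeps its last pose, push and grip.
It also fails if it takes over 45 s, if anything falls off the work surface, if the arm or the gripper's body presses on something with over 40 N, if the wrist force passes 120 N, or if a joint passes its speed limit or range.

## Working session

There is one attempt and no reset: what is moved stays moved. The work goes in short steps, Python scripts to look and compute and a tool call to move; the robot and the scene stay as the last step left them, time stands still between calls to the robot, and variables do not carry over. Pictures are saved under pics/ and viewed, at most 10 in all, crops included, and the job is handed in when it is done.

Besides the shell and the picture viewer there is one more tool, called after "Call:" by a JSON object that holds its "fn" and its "kwargs", one argument or row to a line. send_rows: Moves the arm, as the interface text tells. Shift numbers are shares of 25 mm and turn numbers shares of pi/4 rad, none past 1 either way. Its arguments: {"type":"object","properties":{"plan":{"type":"array","items":{"type":"array"}},"newtons":{"type":"number"}},"required":["plan"]}

```bash
ls; mkdir -p pics; python3 - <<'E'
from workcell import readout, optics, r, finder
import cv2,numpy as np
np.set_printoptions(precision=4,suppress=True)
s=readout.sense()
for k in s: print(k,np.array(s[k]).tolist())
print(r.pinch_z)
for c in ("side","top"):
    im=optics.snapshot(c); cv2.imwrite(f"pics/{c}0.png",im[:,:,::-1])
    p=optics.camera_params(c); print(c,p)
    for l in ["tweezers","left_rest","right_rest","left_tip","right_tip","cradle","board","left_pad","right_pad"]:
        print(l,[(np.round(d["pixel"],1).tolist(),round(d["p"],2)) for d in finder.recognise(l,c)][:3])
E
```

```text
pics
t 0.0
joint_pos [1.5661643176642441, 0.5018223795606243, -0.42678627276700204, 1.5514917685028318, 0.2208017210374758, 1.1383225558894323, -0.21029564191367014]
qvel [-0.0012657813420392993, 0.0010398776399606782, 0.0016949150992273882, -0.00027555496038320304, -0.0016078298771319585, 0.0002303697560930733, 0.00043086727091206517]
tau [-0.0006085332097427454, -56.9518518447876, -5.816490054130554, -28.094553351402283, 0.010564157855696976, 0.011724902142304927, -4.7185423568407714e-07]
position [0.17177788861774315, -0.6261419570369098, 0.23025752494095655]
ee_rot [[0.9643299944132292, 0.26470253212187855, -0.0004810023360838594], [0.2647029651089186, -0.9643280702107554, 0.0019269836914813762], [4.623340797005536e-05, -0.001985570917026311, -0.9999980276833578]]
force [0.6422721233688627, 0.8123249037249758, -0.921461006324097]
ft_torque [0.0019871739047296914, 0.035998629332566486, -0.0013648058803719407]
grasp_force 0.0
finger_gap 0.0849640944928342
0.0187
side {'K': array([[432.2623,   0.    , 278.5806],
       [  0.    , 432.2623, 205.4727],
       [  0.    ,   0.    ,   1.
[... 254 characters left out ...]
86), ([210.0, 259.6], 0.57), ([245.1, 287.3], 0.48)]
board [([246.2, 288.8], 0.98)]
left_pad [([246.4, 287.8], 0.8)]
right_pad [([245.2, 291.5], 0.66), ([205.4, 276.4], 0.49)]
top {'K': array([[394.2403,   0.    , 279.8339],
       [  0.    , 394.2403, 207.7376],
       [  0.    ,   0.    ,   1.    ]]), 'rvec': array([ 2.1469, -2.1191,  0.2273]), 'tvec': array([-0.0173,  0.5614,  0.8653])}
tweezers [([244.6, 235.8], 0.89)]
left_rest [([217.6, 228.0], 0.42)]
right_rest [([133.7, 267.8], 0.41)]
left_tip [([207.6, 308.5], 0.47)]
right_tip []
cradle [([303.3, 279.2], 0.87), ([249.4, 245.1], 0.83)]
board [([209.9, 307.0], 0.61)]
left_pad [([211.5, 314.6], 0.68)]
right_pad [([206.1, 308.3], 0.97)]
```

```bash
python3 - <<'E'
import cv2
for c in("side","top"):
    im=cv2.imread(f"pics/{c}0.png")
    cv2.imwrite(f"pics/{c}0v.png",cv2.resize(im[100:350,100:433],None,fx=2.4,fy=2.4,interpolation=2))
E
```

```text
(no output)
```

View pics/top0v.png

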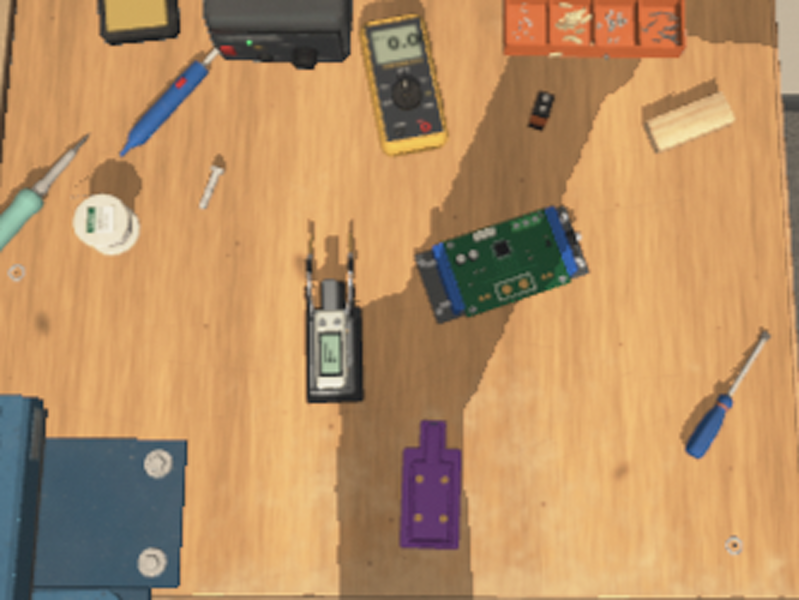

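View pics/side0v.png

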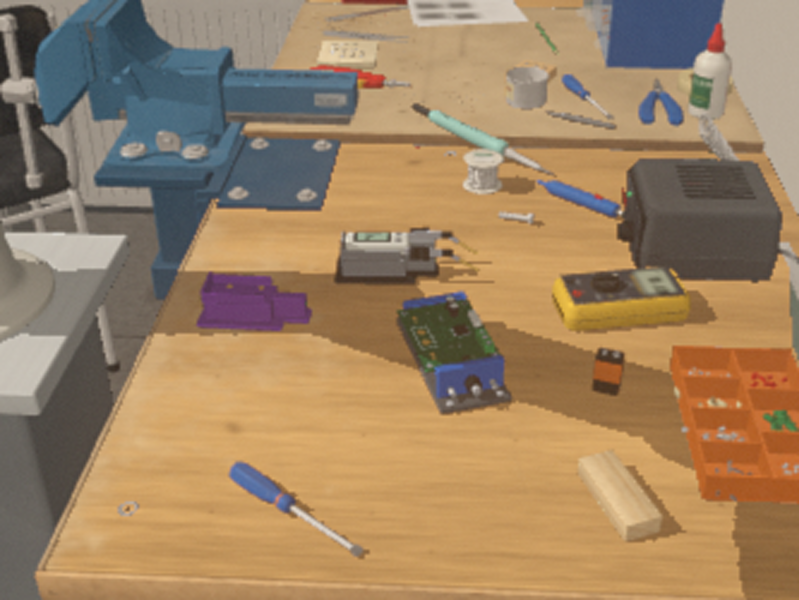

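Top view: the tweezers sit in the grey cradle around crop (332,345), tips pointing up the image at (310,225) and (350,225). The board's pads are at (507,289) and (523,285), and the purple decoy is below at (430,485). The side view agrees. Next, a close crop of both to get precise points.

```bash
cat >h.py <<'E'
import numpy as np,cv2
from workcell import readout,optics,r,finder
np.set_printoptions(precision=4,suppress=True)
P={c:optics.camera_params(c) for c in("side","top")}
def proj(c,X):
    p=P[c]; return cv2.projectPoints(np.atleast_2d(np.float64(X)),p["rvec"],p["tvec"],p["K"],None)[0].reshape(-1,2)
def lift(c,uv,z):
    p=P[c];R=cv2.Rodrigues(p["rvec"])[0];C=-R.T@p["tvec"]
    d=R.T@np.linalg.solve(p["K"],np.append(uv,1.)); return C+d*(z-C[2])/d[2]
E
python3 - <<'E'
from h import *
t=cv2.imread("pics/top0.png");s=cv2.imread("pics/side0.png")
a=cv2.resize(t[180:280,215:345],None,fx=6,fy=6,interpolation=cv2.INTER_CUBIC)
cv2.imwrite("pics/topc.png",a)
b=cv2.resize(s[190:275,235:320],None,fx=7,fy=7,interpolation=cv2.INTER_CUBIC)
cv2.imwrite("pics/sidec.png",b)
for c in P:
    p=P[c];R=cv2.Rodrigues(p["rvec"])[0];print(c,-R.T@p["tvec"])
E
```

```text
side [ 0.5835 -0.9567  0.6679]
top [0.3891 0.0106 0.9553]
```

View pics/topc.png

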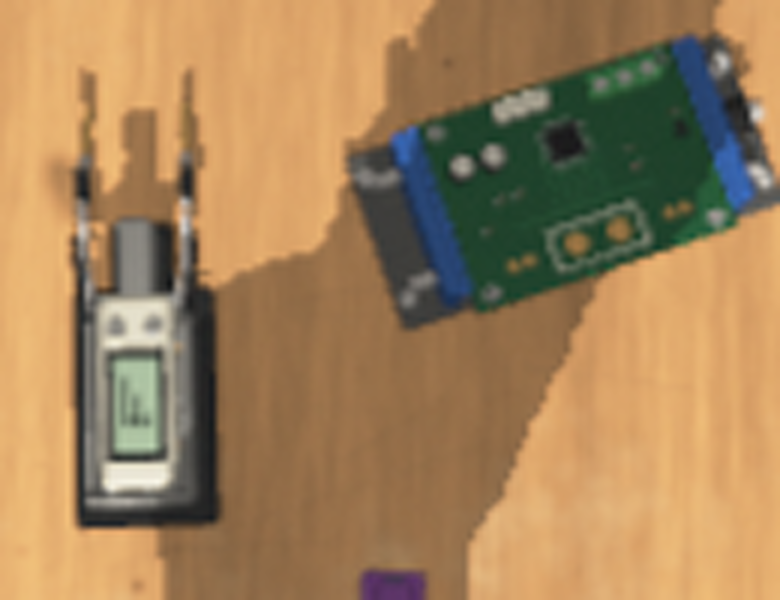

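View pics/sidec.png

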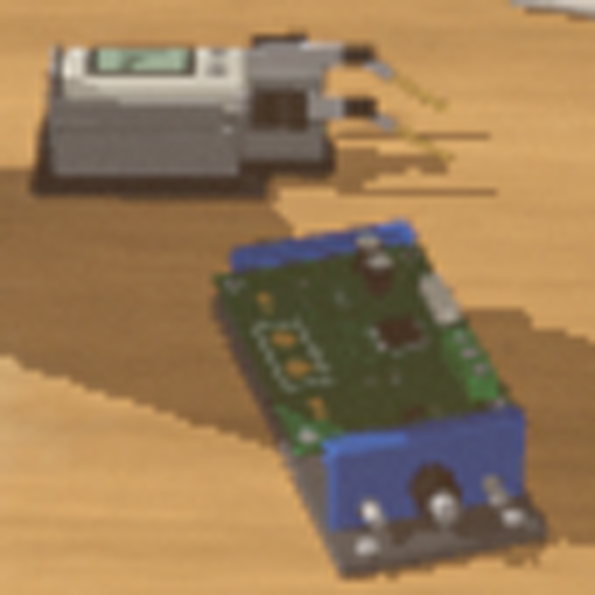

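Top crop: the tips end at (88,70) and (187,70). The white housing top spans (100–172, 297–490) and the pads are at (577,243) and (620,229). Side crop: tips at (443,103) and (447,158), pads at (285,340) and (299,369). I'll fit the poses from these.

```bash
cat >>h.py <<'E'
def rz(a): c,s=np.cos(a),np.sin(a); return np.array([[c,-s,0],[s,c,0],[0,0,1.]])
E
python3 - <<'E'
from h import *
from scipy.optimize import least_squares
T=lambda a:(np.array(a,float)+.5)/6-.5+[215,180]
S=lambda a:(np.array(a,float)+.5)/7-.5+[235,190]
tw=[[118,19,-.017*1e3],[118,-19,-17],[38,15,18],[38,-15,18],[-38,15,18],[-38,-15,18]]
tw=np.array(tw)/1e3
to=T([[88,70],[187,70],[101,297],[174,297],[101,490],[171,490]])
so=S([[443,103],[447,158]])
pd=np.array([[-26,9,36],[-26,-9,36],[-40,-55+8,36],[-40,47,36]])/1e3
pt=T([[577,243],[620,229]]);ps=S([[285,340],[299,369]])
def fit(m,to,so,z,w):
    f=lambda q:(m@rz(q[2]).T+[q[0],q[1],z])
    g=lambda q:np.concatenate([(w[0]*(proj("top",f(q)[:len(to)])-to)).ravel(),(w[1]*(proj("side",f(q)[:len(so)])-so)).ravel()])
    s=least_squares(g,[.4,.1,0]);return s.x,s.fun.reshape(-1,2)
for w in((1,0),(0,1),(1,1)):
    print(w,"tw",*fit(tw,to,so,.03,w)); print("pads",*fit(pd[:2],pt,ps,0,w))
s=readout.sense();print(s["position"])
E
```

```text
(1, 0) tw [0.4789 0.087  0.0407] [[ 0.8274  4.9434]
 [-0.0693  4.5713]
 [-0.8822 -2.4557]
 [-0.0645 -2.7954]
 [-0.6608 -1.5796]
 [ 0.8614 -1.9577]
 [ 0.      0.    ]
 [ 0.      0.    ]]
pads [ 0.5638 -0.084   0.3304] [[ 0.0023 -0.0008]
 [-0.0023  0.0008]
 [ 0.      0.    ]
 [ 0.      0.    ]]
(0, 1) tw [0.4743 0.0939 0.0516] [[-0.      0.    ]
 [-0.      0.    ]
 [-0.     -0.    ]
 [-0.     -0.    ]
 [-0.      0.    ]
 [-0.     -0.    ]
 [-0.0001  0.4514]
 [ 0.0001 -0.4284]]
pads [ 0.5636 -0.0819  0.3298] [[-0.      0.    ]
 [-0.      0.    ]
 [ 0.0011  0.0065]
 [-0.0011 -0.0063]]
(1, 1) tw [0.4781 0.0871 0.0493] [[ 0.3453  5.3658]
 [-0.5496  4.8616]
 [-1.0901 -2.027 ]
 [-0.2714 -2.4782]
 [-0.5824 -1.1463]
 [ 0.9404 -1.6395]
 [ 1.3191  1.7585]
 [ 1.3265  0.9487]]
pads [ 0.5637 -0.0834  0.3301] [[-0.2151  0.0239]
 [-0.2183  0.0274]
 [ 0.0122  0.384 ]
 [ 0.0151  0.3815]]
[ 0.172  -0.6268  0.2313]
```

```bash
python3 - <<'E'
from h import *
from scipy.optimize import least_squares
T=lambda a:(np.array(a,float)+.5)/6-.5+[215,180]
m=np.array([[38,15,18],[38,-15,18],[-38,15,18],[-38,-15,18],[118,19,-17],[118,-19,-17],[50,23.5,18],[50,-23.5,18]])/1e3
to=T([[101,297],[174,297],[101,490],[171,490]])
f=lambda q:(m@rz(q[2]).T+[q[0],q[1],.03])
s=least_squares(lambda q:(proj("top",f(q)[:4])-to).ravel(),[.4,.1,0])
print(s.x,s.fun); print("top pred up",(proj("top",f(s.x))-[215,180]+.5)*6-.5)
print("side pred up",(proj("side",f(s.x))-[235,190]+.5)*7-.5)
t=cv2.imread("pics/top0.png");hsv=cv2.cvtColor(t,cv2.COLOR_BGR2HSV)
for c in (229,230,231,245,246,247): print(c,[tuple(map(int,v)) for v in t[188:206,c]])
E
```

```text
[0.4739 0.0864 0.022 ] [-0.393  -0.4263  0.4372 -0.5286 -0.788   0.5256  0.7484  0.3924]
top pred up [[ 98.642  294.4421]
 [176.6233 293.8284]
 [ 96.2722 493.1537]
 [175.4903 492.3542]
 [ 99.43   110.8168]
 [193.1286 110.2718]
 [ 76.9445 263.798 ]
 [198.8147 262.8809]]
side pred up [[248.9151  48.7209]
 [245.7743  86.7669]
 [ 62.1089  45.8715]
 [ 55.0051  83.8098]
 [443.6309 120.0334]
 [444.8826 169.5981]
 [279.1456  38.6734]
 [275.2075  98.3152]]
229 [(112, 173, 228), (110, 172, 227), (110, 172, 227), (102, 160, 216), (82, 126, 171), (75, 114, 154), (73, 113, 153), (73, 112, 151), (74, 113, 153), (84, 133, 180), (85, 140, 188), (78, 132, 174), (69, 118, 152), (63, 110, 142), (64, 113, 145), (63, 109, 141), (62, 107, 138), (72, 104, 130)]
230 [(112, 174, 229), (111, 173, 228), (111, 173, 228), (110, 173, 228), (84, 131, 179), (76, 115, 156), (76, 115, 156), (76, 115, 155), (75, 115, 155), (74, 115, 154), (69, 113, 149), (68, 110, 143), (84, 134, 179), (95, 152, 205), (98, 157, 212), (79, 125, 167), (71, 111, 150), (73, 111, 149)]
231 [(112, 175, 230), (114, 178, 231), (114, 177, 231)
[... 446 characters left out ...]
 128, 169), (75, 127, 167), (76, 127, 167), (72, 123, 162), (81, 136, 179), (83, 134, 178), (104, 130, 159)]
246 [(105, 165, 221), (106, 166, 222), (106, 165, 222), (91, 141, 193), (75, 115, 157), (71, 109, 149), (72, 110, 149), (73, 111, 150), (68, 104, 140), (70, 113, 149), (63, 105, 137), (62, 102, 134), (63, 104, 137), (65, 106, 139), (64, 107, 141), (66, 108, 142), (64, 103, 135), (87, 106, 125)]
247 [(105, 165, 220), (104, 163, 220), (104, 163, 220), (98, 151, 207), (94, 146, 199), (94, 145, 199), (94, 146, 199), (94, 146, 199), (94, 147, 200), (94, 148, 203), (94, 147, 200), (76, 117, 158), (70, 107, 144), (69, 107, 144), (70, 107, 145), (70, 108, 146), (70, 107, 145), (74, 108, 142)]
```

```bash
python3 - <<'E'
from h import *
from scipy.optimize import least_squares
T=lambda a:(np.array(a,float)+.5)/6-.5+[215,180]
S=lambda a:(np.array(a,float)+.5)/7-.5+[235,190]
m=np.array([[118,19,-15.5],[118,-19,-15.5],[38,15,18],[38,-15,18],[-38,15,18],[-38,-15,18]])/1e3
to=T([[86,103],[186,103],[101,297],[174,297],[101,490],[171,490]]);so=S([[445,105],[448,160]])
f=lambda q:(m@rz(q[2]).T+[q[0],q[1],.03])
for ws in(0,.6):
    s=least_squares(lambda q:np.r_[(proj("top",f(q))-to).ravel(),ws*(proj("side",f(q)[:2])-so).ravel()],[.4,.1,0])
    q=s.x;print(q,s.fun.reshape(-1,2))
a=q[2];rest=np.array([q[0],q[1],0])+rz(a)@[.05,0,0]
print("rests mid",rest)
st=readout.sense();R=st["ee_rot"];print("TCP",st["position"],"yaw",np.arctan2(R[1][0],R[0][0]))
E
```

```text
[0.4748 0.0868 0.0456] [[ 0.8688  1.0306]
 [-0.1583  0.5806]
 [-0.9537 -0.6315]
 [-0.1256 -1.0366]
 [-0.5681  0.2978]
 [ 0.9645 -0.1479]
 [-0.      0.    ]
 [ 0.      0.    ]]
[0.4748 0.0869 0.0471] [[ 0.7839  1.0415]
 [-0.2434  0.5683]
 [-0.9904 -0.624 ]
 [-0.1626 -1.0486]
 [-0.5547  0.3038]
 [ 0.9776 -0.162 ]
 [-0.0466  0.6564]
 [ 0.0083  0.1683]]
rests mid [0.5247 0.0892 0.    ]
TCP [ 0.172  -0.6268  0.2313] yaw 0.2678000116865715
```

Call:
{"fn": "send_rows", "kwargs": {
  "plan": [
    [[0.66,-0.75,0],[0,0,0],-1],
    [[0.66,-0.75,0],[0,0,0],-1],
    [[0.66,-0.75,0],[0,0,0],-1],
    [[0.66,-0.75,0],[0,0,0],-1],
    [[0.66,-0.75,0],[0,0,0],-1],
    [[0.66,-0.75,0],[0,0,0],-1],
    [[0.66,-0.75,0],[0,0,0],-1],
    [[0.66,-0.75,0],[0,0,0],-1],
    [[0.66,-0.75,0],[0,0,0],-1],
    [[0.66,-0.75,0],[0,0,0],-1],
    [[0.66,-0.75,0],[0,0,0],-1],
    [[0.66,-0.75,0],[0,0,0],-1]
  ],
  "newtons": 20
}}

```text
t: 2.0
position: [0.3039, -0.3564, 0.2315]
ee_rot: [[0.964, 0.265, 0.0], [0.265, -0.964, -0.001], [-0.0, 0.001, -1.0]]
force: [-0.2, -0.4, 0.5]
finger_gap: 0.0853
grasp_force: 0.0
```

```bash
python3 -c "
from h import *
s=readout.sense();R=np.array(s['ee_rot']);print(s['t'],np.array(s['joint_pos']),np.array(s['position']),np.arctan2(R[1,0],R[0,0]))"
```

```text
2.0 [ 1.3385  0.1825 -0.5869  1.9863  0.1197  1.0055 -0.608 ] [ 0.3039 -0.3564  0.2315] 0.26774346483847133
```

Call:
{"fn": "send_rows", "kwargs": {
  "plan": [
    [[0.66,-0.74,0],[0,0,0],-1],
    [[0.66,-0.74,0],[0,0,0],-1],
    [[0.66,-0.74,0],[0,0,0],-1],
    [[0.66,-0.74,0],[0,0,0],-1],
    [[0.66,-0.74,0],[0,0,0],-1],
    [[0.66,-0.74,0],[0,0,0],-1],
    [[0.66,-0.74,0],[0,0,0],-1],
    [[0.66,-0.74,0],[0,0,0],-1],
    [[0.66,-0.74,0],[0,0,0],-1],
    [[0.66,-0.74,0],[0,0,0],-1],
    [[0.66,-0.74,0],[0,0,0],-1],
    [[0.66,-0.74,0],[0,0,0],-1],
    [[0.66,-0.74,0],[0,0,0],-1],
    [[0.66,-0.74,0],[0,0,0],-1],
    [[0.66,-0.74,0],[0,0,0],-1],
    [[0.66,-0.74,0],[0,0,0],-1],
    [[0.66,-0.74,0],[0,0,0],-1],
    [[0.66,-0.74,0],[0,0,0],-1],
    [[0.66,-0.74,0],[0,0,0],-1],
    [[0.66,-0.74,0],[0,0,0],-1]
  ]
}}

```text
t: 3.67
position: [0.5243, 0.0877, 0.2314]
ee_rot: [[0.964, 0.264, 0.0], [0.264, -0.964, -0.0], [0.0, 0.0, -1.0]]
force: [0.5, -1.2, -0.1]
finger_gap: 0.0851
grasp_force: 0.0
```

Call:
{"fn": "send_rows", "kwargs": {
  "plan": [
    [[0,0,0.8],[0,0,0.07],-1],
    [[0,0,0.8],[0,0,0.07],-1],
    [[0,0,0.8],[0,0,0.07],-1],
    [[0,0,0.8],[0,0,0.07],-1],
    [[0,0,0],[0,0,0],-1],
    [[0,0,0],[0,0,0],-1]
  ]
}}

```text
t: 4.17
position: [0.5231, 0.0867, 0.1509]
ee_rot: [[0.999, 0.05, -0.002], [0.05, -0.999, -0.0], [-0.002, -0.0, -1.0]]
force: [0.2, 0.8, 1.2]
finger_gap: 0.0855
grasp_force: 0.0
```

```bash
python3 -c "
from h import *
s=readout.sense();R=np.array(s['ee_rot']);print(s['t'],np.array(s['joint_pos']),np.array(s['position']),np.arctan2(R[1,0],R[0,0]))
im=optics.snapshot('side');cv2.imwrite('pics/s1.png',im[:,:,::-1])
im2=optics.snapshot('top');cv2.imwrite('pics/t1.png',im2[:,:,::-1])
c=[cv2.resize(i[:,:,::-1],None,fx=4,fy=4,interpolation=2) for i in (im[130:275,225:325],im2[150:295,190:290])]
cv2.imwrite('pics/c1.png',np.hstack(c))"
```

```text
4.1667 [ 0.3952  0.4628 -0.7596  1.9145  0.3957  0.9212 -2.0782] [0.5231 0.0867 0.1509] 0.04988881958307771
```

View pics/c1.png

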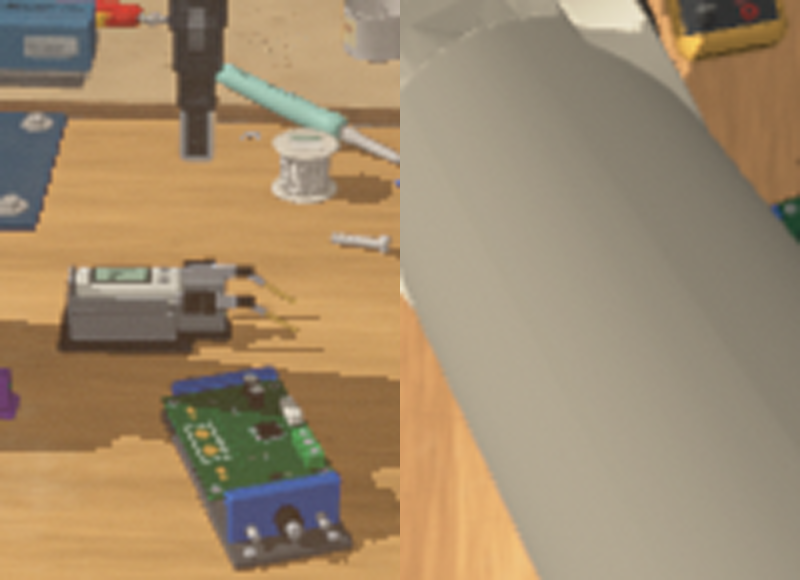

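Left panel (side view): the open finger is at (197,158), above the dark right rest at (201,302). The arm hides the top view here. I'll compare both against projected points.

```bash
python3 -c "
from h import *
u=lambda X:(proj('side',X)-[225,130]+.5)*4-.5
s=readout.sense();p=np.array(s['position']);R=np.array(s['ee_rot'])
print('finger bottom inner/outer',u([p+R@[0,d,-.013] for d in(.0425,.057)]))
q=np.array([.4748,.0868,.03]);A=rz(.0465)
print('right rest',u([q+A@np.array(v)/1e3 for v in([50,-23.5,9],[38,-23.5,0],[62,-23.5,0],[38,-23.5,18],[62,-23.5,18])]))
im=cv2.imread('pics/s1.png').astype(int).sum(2)
print(im[194:216,266:284])
print(im[160:174,266:282])
"
```

```text
finger bottom inner/outer [[198.2976 156.1619]
 [198.1587 166.3634]]
right rest [[199.2307 305.8822]
 [182.0557 316.8251]
 [216.4554 316.9237]
 [181.8705 294.7538]
 [216.5402 294.8537]]
[[430 426 423 420 425 414 412 423 418 413 353 349 358 421 424 427 426 433]
 [434 429 425 424 378 249 234 245 243 248 218 222 298 423 439 430 424 425]
 [413 435 458 438 375 280 320 362 372 369 365 384 505 513 503 480 469 444]
 [414 511 594 512 417 404 414 394 385 390 387 392 401 404 400 394 397 344]
 [507 566 578 505 398 384 392 388 384 386 384 387 386 380 378 378 389 342]
 [442 528 584 509 410 393 401 396 398 394 386 393 388 392 377 349 419 419]
 [417 517 586 508 402 399 407 406 409 408 401 408 403 400 386 375 458 470]
 [579 588 594 519 381 333 337 332 337 332 332 338 340 335 330 372 465 478]
 [541 544 551 482 376 280 262 265 269 265 261 299 304 322 314 377 464 471]
 [473 472 482 473 367 225 195 183 179 185 183 186 216 373 346 429 482 462]
 [421 425 421 396 297 191 173 159 163 190 173 174 199 373 388 400 411 414]
 [332 419 435 386 287 188 168 163 166 192 181 175 207 382 395 392 400 403]
 [300 302 302 
[... 975 characters left out ...]
 190 231 389 420 429 429 426]
 [428 430 435 429 404 284 203 189 191 197 234 388 423 430 429 429]
 [431 433 434 429 400 291 202 214 201 199 231 391 422 432 434 431]
 [438 440 437 424 405 288 191 185 193 187 235 385 413 421 424 424]
 [445 441 433 420 398 288 198 184 194 178 230 385 419 438 436 434]
 [441 436 430 419 402 295 221 215 216 210 246 390 429 437 437 440]
 [437 438 442 434 421 379 373 375 377 370 371 400 431 444 438 440]
 [437 446 446 445 441 432 426 427 432 430 428 439 448 453 453 447]
 [438 442 439 441 444 441 443 443 446 448 451 446 451 450 448 443]
 [440 437 440 445 440 437 444 442 440 437 436 436 434 431 431 427]
 [445 447 444 451 446 449 448 447 452 449 446 440 441 438 437 435]]
```

Call:
{"fn": "send_rows", "kwargs": {
  "plan": [
    [[0.1,-0.13,0.6],[0,0,0],-1],
    [[0,0,0.8],[0,0,0],-1],
    [[0,0,0.8],[0,0,0],-1],
    [[0,0,0.8],[0,0,0],-1],
    [[0,0,0.8],[0,0,0],-1],
    [[0,0,0.8],[0,0,0],-1],
    [[0,0,0.4],[0,0,0],-1],
    [[0,0,0.24],[0,0,0],-0.5],
    [[0,0,0],[0,0,0],-0.3],
    [[0,0,0],[0,0,0],-0.2],
    [[0,0,0],[0,0,0],-0.2],
    [[0,0,0],[0,0,0],-0.2]
  ]
}}

```text
t: 5.27
position: [0.5271, 0.0902, 0.0215]
ee_rot: [[0.999, 0.048, 0.002], [0.048, -0.999, 0.0], [0.002, -0.0, -1.0]]
force: [0.5, -0.1, -0.6]
finger_gap: 0.0513
grasp_force: 0.0
```

```bash
python3 -c "
from h import *
s=readout.sense();print(np.array(s['position']),s['finger_gap'])
im=optics.snapshot('side');cv2.imwrite('pics/s2.png',im[:,:,::-1])
cv2.imwrite('pics/c2.png',cv2.resize(im[150:250,235:335,::-1],None,fx=6,fy=6,interpolation=2))"
```

```text
[0.5271 0.0902 0.0215] 0.05128259716190037
```

View pics/c2.png

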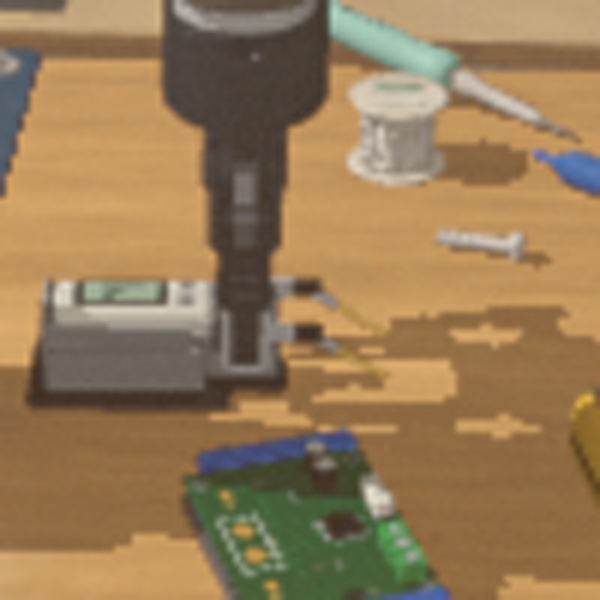

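The finger spans columns 220–272 around the rest, about 2 mm too far forward. I'll correct that and start a light squeeze.

Call:
{"fn": "send_rows", "kwargs": {
  "plan": [
    [[-0.09,0,0.06],[0,0,0],-0.2],
    [[0,0,0],[0,0,0],-0.15],
    [[0,0,0],[0,0,0],-0.1],
    [[0,0,0],[0,0,0],-0.05],
    [[0,0,0],[0,0,0],0],
    [[0,0,0],[0,0,0],0.04],
    [[0,0,0],[0,0,0],0.06],
    [[0,0,0],[0,0,0],0.06],
    [[0,0,0],[0,0,0],0.06]
  ]
}}

```text
t: 6.07
position: [0.5241, 0.0902, 0.0199]
ee_rot: [[0.999, 0.048, 0.001], [0.048, -0.999, -0.001], [0.001, 0.001, -1.0]]
force: [-3.6, -1.1, 9.8]
finger_gap: 0.0403
grasp_force: 9.4
```

Call:
{"fn": "send_rows", "kwargs": {
  "plan": [
    [[0,0,-0.15],[0,0,0],0.06],
    [[0,0,-0.2],[0,0,0],0.06],
    [[0,0,-0.25],[0,0,0],0.06],
    [[0,0,-0.3],[0,0,0],0.06],
    [[0,0,-0.3],[0,0,0],0.06],
    [[0,0,-0.4],[0,0,0],0.06],
    [[0,0,-0.4],[0,0,0],0.06],
    [[0,0,-0.4],[0,0,0],0.06],
    [[0,0,-0.4],[0,0,0],0.06],
    [[0,0,0],[0,0,0],0.06]
  ]
}}

```text
t: 6.9
position: [0.5254, 0.0903, 0.0913]
ee_rot: [[0.999, 0.048, 0.004], [0.048, -0.999, 0.0], [0.004, -0.0, -1.0]]
force: [0.8, 0.4, -0.8]
finger_gap: 0.0403
grasp_force: 9.6
```

```bash
python3 -c "
from h import *
im=optics.snapshot('side');cv2.imwrite('pics/s3.png',im[:,:,::-1])
im2=optics.snapshot('top');cv2.imwrite('pics/t3.png',im2[:,:,::-1])
cv2.imwrite('pics/c3.png',np.hstack([cv2.resize(i[:,:,::-1],None,fx=4,fy=4,interpolation=2) for i in (im[150:270,235:335],im2[150:270,210:310])]))"
```

```text
(no output)
```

View pics/c3.png

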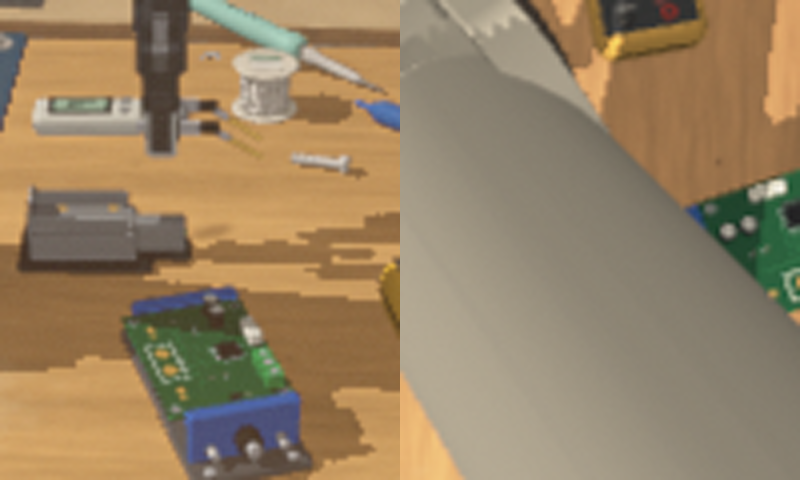

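The tool is lifted level and clear of the cradle. Now I'll carry it over the board.

Call:
{"fn": "send_rows", "kwargs": {
  "plan": [
    [[-0.09,0.29,0],[0,0,0],0.06],
    [[-0.17,0.57,0],[0,0,0],0.06],
    [[-0.17,0.57,0],[0,0,0],0.06],
    [[-0.17,0.57,0],[0,0,0],0.06],
    [[-0.17,0.57,0],[0,0,0],0.06],
    [[-0.17,0.57,0],[0,0,0],0.06],
    [[-0.17,0.57,0],[0,0,0],0.06],
    [[-0.17,0.57,0],[0,0,0],0.06],
    [[-0.17,0.57,0],[0,0,0],0.06],
    [[-0.17,0.57,0],[0,0,0],0.06],
    [[-0.17,0.57,0],[0,0,0],0.06],
    [[-0.17,0.57,0],[0,0,0],0.06],
    [[-0.17,0.57,0],[0,0,0],0.06],
    [[-0.17,0.57,0],[0,0,0],0.06],
    [[-0.09,0.29,0],[0,0,0],0.06]
  ]
}}

```text
t: 8.25
position: [0.4721, -0.1149, 0.088]
ee_rot: [[0.999, 0.045, -0.002], [0.045, -0.999, -0.001], [-0.002, 0.0, -1.0]]
force: [-0.7, 0.3, -1.8]
finger_gap: 0.0404
grasp_force: 9.6
```

Call:
{"fn": "send_rows", "kwargs": {
  "plan": [
    [[0,0,0],[0,0,-0.06],0.06],
    [[0,0,0],[0,0,-0.06],0.06],
    [[0,0,0],[0,0,-0.06],0.06],
    [[0,0,0],[0,0,-0.06],0.06],
    [[0,0,0],[0,0,-0.06],0.06],
    [[0,0,0],[0,0,-0.06],0.06],
    [[0,0,0],[0,0,0],0.06],
    [[0,0,0],[0,0,0],0.06]
  ]
}}

```text
t: 8.92
position: [0.4733, -0.1123, 0.0884]
ee_rot: [[0.946, 0.323, -0.001], [0.323, -0.946, 0.001], [-0.0, -0.001, -1.0]]
force: [-0.1, 0.3, -2.0]
finger_gap: 0.0403
grasp_force: 9.6
```

```bash
python3 -c "
from h import *
s=readout.sense();R=np.array(s['ee_rot']);print(np.array(s['position']),np.arctan2(R[1,0],R[0,0]),np.array(s['joint_pos']))
im=optics.snapshot('side');cv2.imwrite('pics/s4.png',im[:,:,::-1])
im2=optics.snapshot('top');cv2.imwrite('pics/t4.png',im2[:,:,::-1])
cv2.imwrite('pics/c4.png',np.hstack([cv2.resize(i[:,:,::-1],None,fx=5,fy=5,interpolation=2) for i in (im[160:270,225:305],im2[140:250,260:340])]))"
```

```text
[ 0.4733 -0.1123  0.0884] 0.32922539660597405 [ 0.8092  0.505  -0.7659  2.0568  0.5009  0.7716 -1.5063]
```

View pics/c4.png

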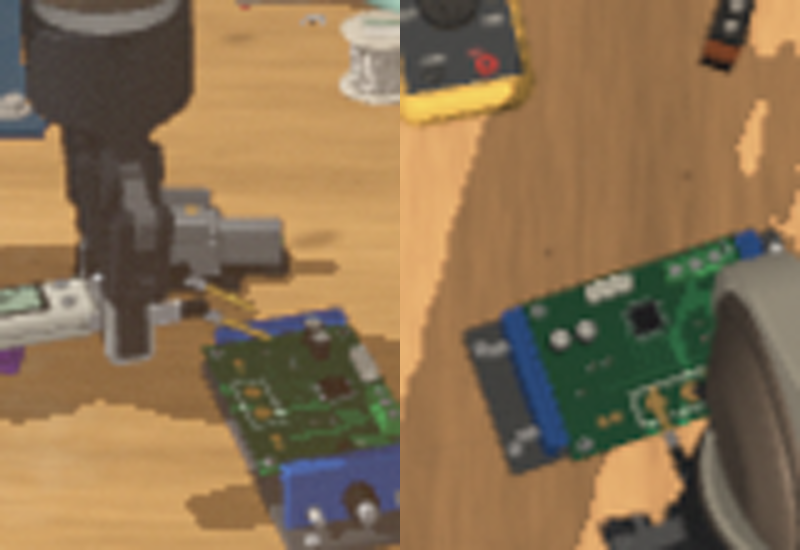

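Both views are usable: the left tip sits above the left pad at top-panel (655,395). Now the squeeze while the tips are clear, down to 36 mm over the rests.

Call:
{"fn": "send_rows", "kwargs": {
  "plan": [
    [[0,0,0],[0,0,0],0.09],
    [[0,0,0],[0,0,0],0.12],
    [[0,0,0],[0,0,0],0.15],
    [[0,0,0.3],[0,0,0],0.16],
    [[0,0,0.3],[0,0,0],0.16],
    [[0,0,0.3],[0,0,0],0.16],
    [[0,0,0.2],[0,0,0],0.16],
    [[0,0,0],[0,0,0],0.16],
    [[0,0,0],[0,0,0],0.16],
    [[0,0,0],[0,0,0],0.16]
  ]
}}

```text
t: 9.85
position: [0.4738, -0.1122, 0.0612]
ee_rot: [[0.946, 0.325, -0.0], [0.325, -0.946, 0.0], [0.0, -0.0, -1.0]]
force: [0.6, -0.1, 0.5]
finger_gap: 0.0359
grasp_force: 11.4
```

```bash
python3 -c "
from h import *
s=readout.sense();R=np.array(s['ee_rot']);p=np.array(s['position']);print(p,np.arctan2(R[1,0],R[0,0]),s['finger_gap'],s['grasp_force'])
im=optics.snapshot('side');cv2.imwrite('pics/s5.png',im[:,:,::-1])
im2=optics.snapshot('top');cv2.imwrite('pics/t5.png',im2[:,:,::-1])
for c in P:
  for l in('left_tip','right_tip','left_pad','right_pad'): print(c,l,[(np.round(d['pixel'],1).tolist(),round(d['p'],2)) for d in finder.recognise(l,c)][:2])
cv2.imwrite('pics/c5.png',np.hstack([cv2.resize(i[:,:,::-1],None,fx=10,fy=10,interpolation=2) for i in (im[217:257,255:295],im2[195:235,295:335])]))
tip=[p+R@np.array([.068,y,-.0187-.0024+.026]) for y in(-.009,.009)]
print('pred tips',tip,(proj('side',tip)-[255,217]+.5)*10-.5,(proj('top',tip)-[295,195]+.5)*10-.5)"
```

```text
[ 0.4738 -0.1122  0.0612] 0.3309167077570105 0.03585428770858602 11.434803754091263
side left_tip []
side right_tip []
side left_pad [([246.9, 287.2], 0.71)]
side right_pad [([247.1, 289.5], 0.96)]
top left_tip []
top right_tip []
top left_pad [([211.5, 304.6], 0.65)]
top right_pad [([208.9, 300.0], 0.88)]
pred tips [array([ 0.5352, -0.0816,  0.0564]), array([ 0.5411, -0.0986,  0.0564])] [[203.7221 148.4293]
 [223.928  189.1977]] [[161.226  245.9742]
 [234.4197 222.1212]]
```

View pics/c5.png

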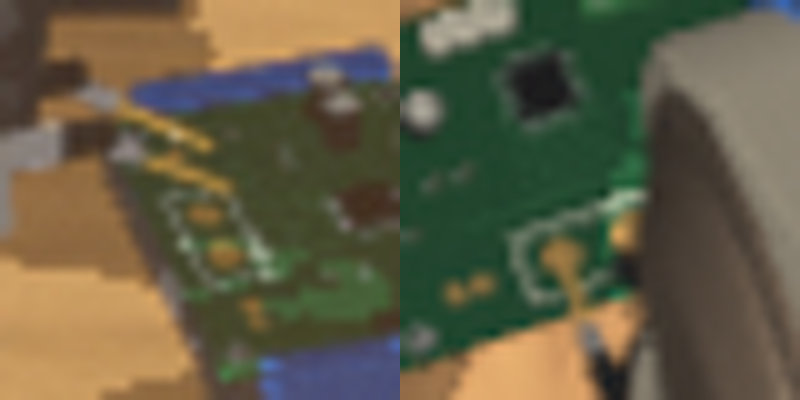

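Side panel: the tips end at (212,148) and (230,188), directly above the pads at (206,214) and (226,253). The spacing matches. I'll lower most of the way and measure again.

Call:
{"fn": "send_rows", "kwargs": {
  "plan": [
    [[0.03,0,0.15],[0,0,0],0.16],
    [[0,0,0.15],[0,0,0],0.16],
    [[0,0,0.15],[0,0,0],0.16],
    [[0,0,0.15],[0,0,0],0.16],
    [[0,0,0],[0,0,0],0.16],
    [[0,0,0],[0,0,0],0.16],
    [[0,0,0],[0,0,0],0.16],
    [[0,0,0],[0,0,0],0.16]
  ]
}}

```text
t: 11.02
position: [0.4746, -0.1122, 0.0464]
ee_rot: [[0.946, 0.325, 0.0], [0.325, -0.946, 0.0], [0.0, 0.0, -1.0]]
force: [-0.6, -0.8, -0.8]
finger_gap: 0.0358
grasp_force: 11.4
```

```bash
cat >m.py <<'E'
import sys
from h import *
n=sys.argv[1]
s=readout.sense();R=np.array(s['ee_rot']);p=np.array(s['position']);print(p,np.arctan2(R[1,0],R[0,0]),s['finger_gap'],s['grasp_force'],np.array(s['force']))
im=optics.snapshot('side');im2=optics.snapshot('top')
cv2.imwrite(f'pics/s{n}.png',im[:,:,::-1]);cv2.imwrite(f'pics/t{n}.png',im2[:,:,::-1])
a=cv2.resize(im[222:252,260:290,::-1],None,fx=13,fy=13,interpolation=2);b=cv2.resize(im2[205:235,300:330,::-1],None,fx=13,fy=13,interpolation=2)
cv2.imwrite(f'pics/c{n}.png',np.hstack([a,b]))
tip=[p+R@np.array([.068,y,-.0187-.0024+.026]) for y in(-.009,.009)]
f=lambda c,X,o:(proj(c,X)-o+.5)*13-.5
print('pred tips',tip,f('side',tip,[260,222]),f('top',tip,[300,205]))
pd=[np.array([.5637,-.0834,.036])+rz(.33)@[-.026,y,0] for y in(.009,-.009)]
print('pads',pd,f('side',pd,[260,222]),f('top',pd,[300,205]))
E
python3 m.py 6
```

```text
[ 0.4746 -0.1122  0.0464] 0.33073957580253005 0.0357891340779478 11.430359333753586 [-0.5813 -0.831  -0.8141]
pred tips [array([ 0.536 , -0.0816,  0.0415]), array([ 0.5418, -0.0986,  0.0415])] [[203.9562 191.9117]
 [230.0704 245.3863]] [[136.134  198.9448]
 [229.8003 168.4244]]
pads [array([ 0.5362, -0.0833,  0.036 ]), array([ 0.542 , -0.1003,  0.036 ])] [[204.7183 220.6891]
 [230.7415 274.5102]] [[142.6766 202.566 ]
 [235.8058 172.2886]]
```

View pics/c6.png

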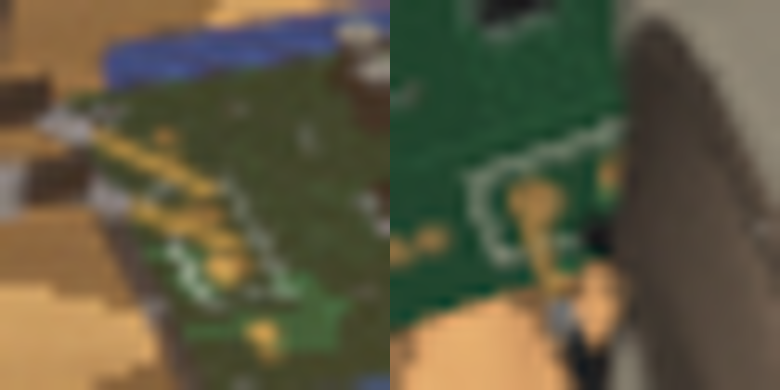

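Side panel: the tips are just above the pads. Top panel: the arm line runs from (548,290) into the pad at (537,205), and the tip looks about 2 mm left of the pad centre. I've used all my picture views, so from here I'll measure from pixel values.

```bash
cat >g.py <<'E'
import sys
from h import *
np.set_printoptions(linewidth=200)
def ratio(f):
    i=cv2.imread(f).astype(float)+1; return i[:,:,2]/i[:,:,1]
def w(f): return np.clip((ratio(f)-.9)/.5,0,1)
def cen(f,u,v,h=3):
    m=w(f)[v-h:v+h+1,u-h:u+h+1];y,x=np.mgrid[v-h:v+h+1,u-h:u+h+1];return np.array([(m*x).sum(),(m*y).sum()])/m.sum(),m.sum()
if __name__=="__main__":
    n=sys.argv[1]
    print("pads top",cen("pics/top0.png",311,220),cen("pics/top0.png",318,218))
    print("pads side",cen("pics/side0.png",275,238,2),cen("pics/side0.png",277,242,2))
    print("top0/n rows 214-228 cols 304-322");print((w("pics/top0.png")[214:226,304:324]*99).astype(int));print((w(f"pics/t{n}.png")[214:230,304:324]*99).astype(int))
    print("side rows 230-246, cols 266-284");print((w("pics/side0.png")[230:247,266:284]*99).astype(int));print((w(f"pics/s{n}.png")[230:247,266:284]*99).astype(int))
E
python3 g.py 6
```

```text
pads top (array([310.593 , 220.1469]), np.float64(8.041309622210559)) (array([317.6661, 217.8248]), np.float64(8.347804913948277))
pads side (array([275.0726, 238.0627]), np.float64(8.781881684573307)) (array([277.0447, 242.0506]), np.float64(9.462731232775653))
top0/n rows 214-228 cols 304-322
[[ 0  0  0  0  0  0  0  0  0  0  0  0  0  0  0  0  0  0  0  0]
 [ 0  0  0  0  0  0  0  0  0  0  0  0  0  0  0  0  0  0  0  0]
 [ 0  0  0  0  0  0  0  0  0  0  0  0  0 28 44  5  0  0  0  0]
 [ 0  0  0  0  0  0  0  0  0  0  0  0 30 69 77 48  0  0  0  0]
 [ 0  0  0  0  0  0  0  0  0  0  0  0 66 80 83 65  7  0  0  0]
 [ 0  0  0  0  0 31 64 73 42  0  0  0 15 57 76 50  0  0  8  0]
 [ 0  0  0  0  0 64 81 83 60  7  0  0  0  0 19  0  0  0  0  0]
 [ 0  0  0  0  0 30 74 83 50  0  0  0  0  0  0  0  0  0  0  0]
 [ 0  0  0  0  0  0 17 28  0  0  0  0  0  0  0  0  0  0  0 29]
 [10  0  0  0  0  0  0  0  0  0  0  0  0  0  0  0 25 80 88 86]
 [ 0  0  0  0  5  0  0  0  0  0  0  0  0  9 80 87 85 87 82 80]
 [ 0  0  0  0  0  0  0  0  0  0  0 50 79 87 89 87 87 85 80 80]]
[[ 0  0  0  0  0  0  0  0  0  0  0  0  0  0 19 
[... 2233 characters left out ...]
 0 11 11 14 14]
 [83 47 14  8 25 42 59 72 61 47 31 12 11  0  5 11 14 11]
 [62 36 27 17 19 11 17 33 59 70 55 19 10  8  6 11 11  3]
 [52 35 35 35 51 41 31 25 44 65 46 19 13  9  1  3  3  8]
 [84 69 40 50 59 70 63 65 76 82 84 41 13 10  8  3  5  6]
 [93 84 57 53 22 38 60 72 74 78 67 48 19 13 17  7  0  1]
 [87 88 79 57 31  3 17 23 32 58 71 73 52 16 14 11 14  1]
 [89 87 83 68 46  0  0  2  0  0 56 68 67 26 17 14  4  1]
 [91 91 88 77 56 25  0  1  2 10 74 76 85 50 17 10  5  1]
 [85 88 91 84 63 57 14  0  0  0 38 60 56 24  5  0  0  0]
 [84 88 91 90 74 57 36  4  0  0  0 22 17 11  9  0  0  0]
 [77 75 85 89 74 42 38 22 11 11 12  8  7  4  6  7  0  0]
 [77 77 78 77 79 59 52 34 17  9  9  2  0  2 21  0  0  0]]
```

```bash
python3 - <<'E'
from h import *
for c,l in(("top",[(310.593,220.147),(317.666,217.825)]),("side",[(275.12,238.06),(277.1,242.05)])):
    X=[lift(c,np.array(u),.036) for u in l];print(c,*X,"mid",(X[0]+X[1])/2)
# tips lifted at z .0415 (axis of tip ~ z .0432)
print("top line",[lift("top",np.array(u),z) for u,z in(((310.0,219.85),.0432),((311.4,225),.048))])
print("side tip ends",[lift("side",np.array(u),.0425) for u in((276,236.5),(278,240.6))])
s=readout.sense();p=np.array(s['position']);R=np.array(s['ee_rot']);print("tips FK",p+R@[.068,-.009,0],p+R@[.068,.009,0])
E
```

```text
top [ 0.5361 -0.0835  0.036 ] [ 0.5419 -0.1003  0.036 ] mid [ 0.539  -0.0919  0.036 ]
side [ 0.5357 -0.0814  0.036 ] [ 0.5414 -0.0979  0.036 ] mid [ 0.5386 -0.0896  0.036 ]
top line [array([ 0.5357, -0.0814,  0.0432]), array([ 0.5228, -0.0841,  0.048 ])]
side tip ends [array([ 0.538 , -0.0837,  0.0425]), array([ 0.5438, -0.1006,  0.0425])]
tips FK [ 0.536  -0.0816  0.0465] [ 0.5418 -0.0986  0.0465]
```

Call:
{"fn": "send_rows", "kwargs": {
  "plan": [
    [[0,0,-0.08],[0,0,0],0.16],
    [[-0.02,0.07,0],[0,0,0],0.16],
    [[0,0,0],[0,0,0],0.16],
    [[0,0,0.08],[0,0,0],0.16],
    [[0,0,0],[0,0,0],0.16],
    [[0,0,0],[0,0,0],0.16]
  ]
}}

```text
t: 11.62
position: [0.4743, -0.114, 0.0461]
ee_rot: [[0.946, 0.325, -0.0], [0.325, -0.946, 0.0], [-0.0, -0.0, -1.0]]
force: [0.3, 0.0, -1.7]
finger_gap: 0.0362
grasp_force: 11.4
```

```bash
python3 m.py 7 | head -1; python3 - <<'E'
from g import *
print((w("pics/t7.png")[218:230,304:324]*99).astype(int));print((w("pics/s7.png")[230:245,266:284]*99).astype(int))
E
```

```text
[ 0.4743 -0.114   0.0461] 0.3306290992946638 0.03622274338251643 11.420199126005173 [ 0.3229  0.0291 -1.6824]
[[ 0  0  0  0  0  0  3  0  0  0  0  0 62 76 70 58 50 48 50 52]
 [ 0  0  0  0  0 28 64 71 43  0  0  0 13 55 62 58 50 47 46 54]
 [ 0  0  0  0  0 66 77 80 60  8  0  0  0  0 19 53 49 50 52 50]
 [ 0  0  0  0  0 32 70 76 47  0  0  0  0  0  4 46 48 53 52 50]
 [ 0  0  0  0  0  0 26 68 36  0  0  0  0  7 46 49 48 52 51 53]
 [ 8  0  0  0  0  0  0 61 43  0  0  0  0 12 45 44 44 49 50 49]
 [ 0  0  0  0  7  0  0 21 65 36  0  0  0  0 42 49 51 50 51 52]
 [ 0  0  0  0  0  0  0  0 68 19  0 48 59 71 70 50 47 50 51 55]
 [ 0  0  0  0  0  0  0  0 67 65 73 85 91 90 81 63 47 47 52 52]
 [ 0  0  0  0 17 63 73 76 78 73 81 89 90 88 86 68 47 48 52 56]
 [ 0 25 66 86 87 91 90 89 78 44 53 88 91 92 88 63 47 47 50 51]
 [87 86 85 82 85 89 94 88 71 36 30 84 88 88 83 46 47 47 51 50]]
[[19 24 33 17 11  8 11 11 11 11 11 22 27 14 14  8 11 11]
 [23 12 15  6  5 14 33 22  8 11  8 14 11 14  3 11 22 10]
 [33 46 54 30 17 29 79 49 14 11 13  8 11  8 11 11 11 13]
 [53 67 70 60 54 30 45 40 14 14 14  8  3  6 11  8 11 22]
 [70 48 38 61 72 61 50 46 22  5  8  9  6  4  8 14 19 14]
 [70 51 14 25 41 59 68 62 47 39 14  6  6  0  6 11 14 14]
 [62 41 15  5  8 19 39 59 71 66 45 13 10 11  3 11 11  1]
 [57 32 34 27 36 17 15 27 66 75 54 19 14 14  1  1  8  5]
 [54 31 33 46 71 60 42 51 81 85 84 33 15 14 14  8  9  6]
 [84 75 53 51 44 59 69 73 68 67 54 19  6 15 10  1  1  1]
 [90 90 77 54 37 19 39 61 48 64 65 50 24 15 17 14  8  0]
 [87 90 85 67 44  0  0 14 21 44 81 74 56 26 15 12  6  0]
 [88 88 88 77 60 25  0  0  2 13 75 80 81 48 15 10  9 11]
 [85 87 92 85 67 64  8  0  1  0 37 57 49 27  1  0  0  0]
 [84 84 88 90 70 53 30  0  0  2  0 22 15 12  0  2  0  0]]
```

Laterally centred now. I'll lower gently in half-millimetre steps and watch the force.

Call:
{"fn": "send_rows", "kwargs": {
  "plan": [
    [[0,0,0.02],[0,0,0],0.16],
    [[0,0,0.02],[0,0,0],0.16],
    [[0,0,0.02],[0,0,0],0.16],
    [[0,0,0.02],[0,0,0],0.16],
    [[0,0,0],[0,0,0],0.16],
    [[0,0,0],[0,0,0],0.16]
  ]
}}

```text
t: 12.22
position: [0.4745, -0.114, 0.0443]
ee_rot: [[0.946, 0.325, -0.0], [0.325, -0.946, -0.0], [-0.0, -0.0, -1.0]]
force: [0.5, 0.4, -0.6]
finger_gap: 0.0364
grasp_force: 11.4
```

Call:
{"fn": "send_rows", "kwargs": {
  "plan": [
    [[0,0,0.02],[0,0,0],0.16],
    [[0,0,0.02],[0,0,0],0.16],
    [[0,0,0],[0,0,0],0.16],
    [[0,0,0],[0,0,0],0.16]
  ]
}}

```text
t: 12.55
position: [0.4746, -0.114, 0.0434]
ee_rot: [[0.946, 0.325, 0.0], [0.325, -0.946, -0.0], [0.0, 0.0, -1.0]]
force: [0.5, -0.4, 0.4]
finger_gap: 0.0362
grasp_force: 11.4
```

```bash
python3 m.py 8 | head -1; python3 - <<'E'
from g import *
print((w("pics/t8.png")[218:228,304:324]*99).astype(int));print((w("pics/s8.png")[230:245,266:284]*99).astype(int))
E
```

```text
[ 0.4746 -0.114   0.0434] 0.33065023314537834 0.03615539698334719 11.391037702560425 [ 0.4633 -0.3628  0.426 ]
[[ 0  0  0  0  0  0  3  0  0  0  0  0 62 75 73 55 50 47 49 51]
 [ 0  0  0  0  0  9 65 74 41  0  0  0 15 52 59 50 45 47 53 54]
 [ 0  0  0  0  0 57 74 77 58  8  0  0  0  0  0 43 52 58 51 50]
 [ 0  0  0  0  0 22 67 79 43  0  0  0  0  0  0 50 52 49 51 53]
 [ 0  0  0  0  0  0 26 68 38  0  0  0 11  0 36 49 51 52 51 50]
 [ 8  0  0  0  0  0  0 63 46  0  0  0 14 27 39 49 50 49 50 53]
 [ 0  0  0  0  5  0  0 33 32  0  0  0  0  0 46 51 54 49 53 52]
 [ 0  0  0  0  0  0  0  4 58  4  0 51 77 75 57 47 51 49 50 52]
 [ 0  0  0  0  0  0  0  0 66 63 69 83 91 91 76 52 51 49 47 54]
 [ 0  0  0  0 17 48 72 79 76 77 84 87 90 90 82 64 47 47 48 48]]
[[17 17 38 17 11 11  5  8  2 11  8 24 19 14  8 14 11 11]
 [29  9 17  6  8 17 32 17  8 11  8 14 17  8 11 11 19 10]
 [29 19 14  8  8 29 83 48 17 11 13 11 11  8 11 16 11 13]
 [35 49 46 29 11 19 44 40 14  2  8  6  1  5 11 14 11 19]
 [46 68 70 62 45 29 19 36 11  8 14  8  6  1  8 14 14 11]
 [65 57 46 60 70 64 46 48 19 14  3 10  9  0  8  8  8 17]
 [79 47 28 22 45 60 71 74 58 40 15 13 10  9  6  6 11  6]
 [66 40 37 14  9 19 35 51 70 71 58 22 14 12  1  3  6  8]
 [50 35 33 27 36 22 12 31 78 81 78 36 14 17  8  8  6  6]
 [79 51 37 46 69 63 44 52 41 42 47 19  9 15 12  4  4  3]
 [86 87 71 55 63 65 70 75 62 45 46 30 14 16 16 14  6  0]
 [87 87 87 65 58 24 33 35 49 71 74 63 42 22 13 14  3  0]
 [86 88 94 73 50  0  0  0  3 13 71 79 80 49 16 12 14 14]
 [85 90 87 78 63 43  0  0  1  0 29 61 49 15  0  0  0  6]
 [84 89 93 87 69 51  0  0  0  0 11 22  7  3  0  1  0  0]]
```

Call:
{"fn": "send_rows", "kwargs": {
  "plan": [
    [[0,0,0.02],[0,0,0],0.16],
    [[0,0,0],[0,0,0],0.16],
    [[0,0,0],[0,0,0],0.16]
  ]
}}

```text
t: 12.9
position: [0.4745, -0.1141, 0.0428]
ee_rot: [[0.946, 0.325, -0.0], [0.325, -0.946, -0.0], [-0.0, 0.0, -1.0]]
force: [-0.1, -0.2, 1.1]
finger_gap: 0.0356
grasp_force: 11.0
```

Call:
{"fn": "send_rows", "kwargs": {
  "plan": [
    [[0,0,0.02],[0,0,0],0.16],
    [[0,0,0],[0,0,0],0.16],
    [[0,0,0],[0,0,0],0.16]
  ]
}}

```text
t: 13.15
position: [0.4745, -0.114, 0.0423]
ee_rot: [[0.946, 0.325, -0.0], [0.325, -0.946, -0.0], [-0.0, 0.0, -1.0]]
force: [-1.4, -0.4, 1.5]
finger_gap: 0.0364
grasp_force: 11.5
```

Call:
{"fn": "send_rows", "kwargs": {
  "plan": [
    [[0,0,0.02],[0,0,0],0.16],
    [[0,0,0],[0,0,0],0.16],
    [[0,0,0],[0,0,0],0.16]
  ]
}}

```text
t: 13.4
position: [0.4744, -0.1141, 0.0418]
ee_rot: [[0.946, 0.325, -0.0], [0.325, -0.946, -0.0], [-0.0, 0.0, -1.0]]
force: [-0.5, -0.3, 0.7]
finger_gap: 0.0362
grasp_force: 11.4
```

```bash
python3 m.py 9 | head -1; python3 - <<'E'
from g import *
from h import *
s=readout.sense();print(np.array(s['ft_torque']))
print((w("pics/t9.png")[218:228,304:324]*99).astype(int));print((w("pics/s9.png")[230:245,266:284]*99).astype(int))
E
```

```text
[ 0.4744 -0.1141  0.0418] 0.3305645755869455 0.0362365641230013 11.434282064437866 [-0.4651 -0.2852  0.7496]
[-0.0845  0.1059 -0.003 ]
[[ 0  0  0  0  0  0  1  0  0  0  0  0 62 79 71 52 50 43 49 51]
 [ 0  0  0  0  0 14 63 72 41  0  0  0 15 52 56 48 49 50 52 50]
 [ 0  0  0  0  0 65 79 75 60  5  0  0  0  0 26 46 52 53 52 50]
 [ 0  0  0  0  0 32 69 80 47  0  0  0  0  0  0 50 47 50 51 50]
 [ 0  0  0  0  0  0 24 70 38  0  0  0  2  0 23 53 51 52 47 53]
 [ 8  0  0  0  0  0  0 65 46  0  0  0 14 31 48 48 51 52 54 49]
 [ 0  0  0  0  7  0  0 35 48  7  0  0  0  0 43 51 51 51 50 52]
 [ 0  0  0  0  0  0  0  4 59  8  0 54 77 75 54 51 50 49 50 52]
 [ 0  0  0  0  0  0  0  0 68 62 71 85 89 89 80 59 47 53 50 51]
 [ 0  0  0  0 17 48 70 79 80 77 84 90 90 87 82 67 51 50 54 51]]
[[25 19 38 17 11  5  5  6 13  8  8 25 24 14 11 11  8  8]
 [34 10 13  9 11  8 33 14  5 11  5 16 11 11 11  8 14 12]
 [37 11  5  5  8 27 78 54 11  8  8  8  3  8  8 11 14 15]
 [32 43 51 22  8 17 44 40 11  8  5 11  0  5 11 11 14 22]
 [51 72 73 63 46 24 22 34 14 11  7  3 11  0  5  5  5  6]
 [59 61 41 58 70 61 44 46 22  8  3  1  9  0  6 11 11 11]
 [65 52 19 22 44 63 72 70 58 44 15 12 12 11  8 11  8  6]
 [77 43 43  6  3 23 44 65 72 72 55 22 14  9  0  3  1  6]
 [52 34 34 25 36 22 15 31 80 81 81 38 14 10 14  6 11  8]
 [53 40 37 49 70 60 41 41 41 44 43 19 14 15 17  1  0  3]
 [82 84 61 61 71 65 71 70 62 43 40 27 11 12 15 12  6  0]
 [95 87 84 62 65 27 33 37 49 72 77 67 50 19 15 14  3  0]
 [89 90 89 74 51  0  0  0  5 35 79 77 78 53 16 16 14 11]
 [85 89 90 87 63 43  0  0  1  0 30 63 41 13  0  0  0  3]
 [86 88 90 90 76 42  0  0  0  0  8 12  0  2  0  4  0  0]]
```

```bash
cat >f.py <<'E'
from h import *
F=[];T=[];Z=[];G=[]
for i in range(12):
    optics.snapshot('side');s=readout.sense();F.append(s['force']);T.append(s['ft_torque']);Z.append(s['position']);G.append([s['finger_gap'],s['grasp_force']])
print("F",np.mean(F,0),np.std(F,0),"T",np.mean(T,0),np.std(T,0),"p",np.mean(Z,0),"G",np.mean(G,0),"t",s['t'])
E
python3 f.py; python3 - <<'E'
from g import *
def roi(n): return cv2.cvtColor(cv2.imread(f"pics/s{n}.png"),cv2.COLOR_BGR2GRAY).astype(np.float32)
# vertical shift of housing and of tips between frames
for a,b in((7,8),(8,9)):
    A,B=roi(a),roi(b)
    for nm,(y0,y1,x0,x1) in {"housing":(214,238,222,246),"tipL/R":(228,242,264,272),"finger":(205,235,246,258)}.items():
        h=cv2.createHanningWindow((x1-x0,y1-y0),cv2.CV_32F)
        print(a,b,nm,cv2.phaseCorrelate(A[y0:y1,x0:x1],B[y0:y1,x0:x1],h))
E
```

```text
F [-1.3285 -0.4252  1.258 ] [0.3789 0.5824 0.4067] T [-0.095   0.1324 -0.0157] [0.0255 0.0296 0.0328] p [ 0.4745 -0.114   0.0418] G [ 0.0361 11.3862] t 14.1
7 8 housing ((-0.3274611283333826, 0.13588736946180013), 1.0226091192000442)
7 8 tipL/R ((0.08152173547554442, 0.5466960985295799), 0.7858656366666158)
7 8 finger ((-0.1927009942397353, 0.5000759719253427), 0.7697158151202732)
8 9 housing ((-0.09642836119019549, 0.010166250290099654), 0.9860685418049494)
8 9 tipL/R ((-0.10372425696550813, 0.9955376177292434), 1.074644888440768)
8 9 finger ((0.02563248924093653, 0.18485470832283113), 0.7738141424126095)
```

Averaged force shows about 2 N of contact at the tips. The gap is steady at 36.1 mm over the rests, and the tips are level and centred on the pads to within about 1 mm. Handing in.

```bash
python3 -c "
from workcell import r
print(r.sign_off())"
```

```text
the job is handed in; nothing more can be done
None
```

I handed the job in with the tweezers still held and both tips resting on the two pads: about 2 N on the board, gap about 18 mm (36.1 mm over the rests), tips within about 1–2 mm of the pad centres; touch was inferred from force and pixel readings, not seen directly, and no verdict came back.

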